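Open the brass ring mould

TASK

On the jeweller's bench, open the brass-topped ring mould: take its brass plate by the black grip bar, lift it straight up, level, until it is clear of both dowels, then lay it flat, grip bar up and any way round, in the middle of the cork mat and let go. Set it down, do not drop it, and leave the aluminium-topped mould alone.

Things in the scene. Friction and masses are not known exactly. Their poses are not given: they have to be found in the camera images.
- brass_plate: Loose brass top plate of the mould to open, about 0.6 kg, 64 mm (x) by 112 mm (y) by 10 mm thick, with two through holes at y = +42 and -42 mm (x = 0), 1.5 mm wider than the dowels in them. Origin: centre of its underside; z up. A fixed black plastic grip bar stands on its middle: 14 mm thick along x, 50 mm long along y, from 10 to 46 mm above the origin. The plate starts fully down on its base, axes parallel to the base's.
- brass_base: Dark steel lower half under the brass plate, fixed to the bench, 80 mm (x) by 120 mm (y) by 24 mm high. Origin: centre of its underside, on the bench; z up. Two upright steel dowels of 8 mm diameter at y = +42 and -42 mm (x = 0) reach from its top face (24 mm) to 40 mm above the origin, so their tips show 6 mm above the seated plate. The plate is clear of them once its underside is more than 40 mm above this origin.
- mat: Square cork mat fixed to the bench, 170 by 170 mm, 4 mm thick, light brown. Origin: centre of its underside, on the bench; its top is 4 mm above.
- alu_plate: Loose silvery aluminium top plate of the other mould, same shape, size and black grip bar as the brass one, seated on an identical dark steel base with dowels. To be left alone. Origin: centre of its underside; z up.
There are look-alikes about, which are no part of the job. Of the things shaped like the brass_plate, the brass one is meant.

How it is judged:
On the way:
1. the brass plate is lifted level, clear above both dowels, while still over its base (z of brass_plate in the frame of brass_base above 0.04 m and horizontal distance between brass_plate and brass_base below 0.02 m and angle between brass_plate's own z axis and vertical below 0.18 rad), for 0.1 s.
At the end, for the whole second after the job is handed in: The brass plate lies at rest, flat on the cork mat (within 10 degrees, grip bar up, underside within 10 mm of the bench), its centre within 30 mm of the mat's centre, any way round; the aluminium plate still sits on its base, moved by less than 15 mm and level within 10 degrees (horizontal distance between brass_plate and mat below 0.03 m and z of brass_plate in the frame of mat below 0.01 m and angle between each of brass_plate, alu_plate's own z axis and vertical below 0.18 rad and linear speed of brass_plate below 0.02 m/s and angular speed of brass_plate below 0.1 rad/s and distance of alu_plate from where it was at the start of the episode below 0.015 m); the robot touches nothing.
It fails at once if the brass plate tips more than 15 degrees (angle between brass_plate's own z axis and vertical above 0.262 rad).
It fails at once if the brass plate is dropped: touching nothing, away from its base, with its underside more than 20 mm above the bench (contact force between brass_plate and anything else below 0.05 N and horizontal distance between brass_plate and brass_base above 0.06 m and height (world z) of brass_plate above 0.02 m).
It fails at once if the aluminium plate is moved by more than 15 mm (distance of alu_plate from where it was at the start of the episode above 0.015 m).
It also fails if it takes over 42 s, if anything falls off the work surface, if the arm or the gripper's body presses on something with over 40 N, if the wrist force passes 120 N, or if a joint passes its speed limit or range.

ROBOT

A 6-joint arm with a two-finger parallel gripper is mounted at the origin on the work surface. World frame = base frame: x ahead of the robot, y to its left, z up, the work surface at z = 0. Lengths are in m, angles in rad, forces in N, time in s.
With the tool pointing down it reaches from about 0.325 to 0.9 m from the base axis. Payload 6.1 kg.
Tool frame: the origin (TCP) lies midway between the tips of the shut fingers; the grasp point (between the pads) lies grip_point_offset behind it (grip_point_offset is the distance from the TCP to the grasp point, in m); x points along the fingers, y is the direction in which the jaws open and shut, and the axes are right-handed (so a half turn about x gives the same grasp; the last joint's range is limited). The gripper opens to 87 mm and grips with 3 to 60 N. Pads are 19 mm wide; open, the fingers measure 117 mm over their backs; the gripper's body (75 mm by 190 mm) begins 51 mm behind the grasp point.
Start: joints at [1.143, 0.22, 1.526, -0, 1.395, -0.126], TCP at [0.186, 0.597, 0.223] pointing down, gripper open.
Joint ranges: [-2.98, 2.98], [-0.91, 2.08], [0.09, 2.57], [-1.24, 4.39], [0.2, 2.65], [-2.68, 2.68]. Speed limits (rad/s): [2.57, 2.57, 3.01, 3.14, 3.14, 3.14].

INTERFACE

Orientations are given as a unit quaternion [x, y, z, w].
In Python, from station import * gives the robot as it stands. The module is installed in compiled form; this text tells all that it offers.
- The arm moves only by the tool jog_arm, never from a script. Its argument "motion" is a list of rows, each a list of 7 numbers: the closure, from 0 (fully open) to 1 (shut), then the shift along the tool's x, y, z in mm, then the turn, a rotation vector about the tool's x, y, z in degrees. A call has 1 to 20 rows; each row is the pose to reach, as a shift and turn from the pose commanded when the call began, along the tool's axes at that moment; what a row does not reach only later rows make up. A row lasts 1/8 s, in which the tool goes at most 62.5 mm and 10.7 degrees, less where a joint would pass 70% of its speed; a pose out of reach is approached as far as the arm can. A call with a gripper value outside its range is refused whole. The fingers move at their own pace and stop on an object; the grip force is fixed at half the most. Time passes only in rows, so rows that repeat a pose let the fingers close. It gives the time, the measured TCP pose, the force and the opening at its end, in the units of the state.
- read_state(): the state, without advancing time (a new reading comes with each control period).
- camera(name): name is "scene" or "top" or "wrist"; returns a dict with "pixels" (384x512x3 uint8, red, green, blue), "fov_y" (degrees; the focal length in pixels is half the picture's height over the tangent of half this angle, whatever the lens; pixels are square), "cx", "cy" (the principal point, pixels), "dist_coeffs" ([k1, k2, p1, p2, k3] as OpenCV has them; the pictures are not rectified), "R" (3x3) and "t" (3): a world point X has camera coordinates R X + t. Camera axes: x right, y down, z forward; pixel columns grow to the right and rows downward; lengths in m; the calibration is good to about 2 mm. A picture is of the moment at which its call begins. There is no depth.
- close_job(): hands the job in, once; it reports no verdict.
Trained networks look in the newest picture that a camera, given by its name, has taken for a name from the list of things; names that differ only in an ending like _2 or _b are one class to them, and where a whole thing is asked for, a point or a joint stands for the part that bears it (a point fixed in the world has none). Each returns a list of dicts, best first, with "conf" (0 to 1); they miss things now and then, are a little off and sometimes report something else, mostly with a low value. They report only what shows in the picture. A call takes as long as a camera call. They do not tell look-alikes from the thing itself.
- trace(target, camera): "mask" (384x512 bool, what is visible of it).
- landmark_of(target, camera): "at" ([x, y, z] in m, in the coordinates of the camera as it stood for that picture, good to about 4 mm: a listed point, or the origin of a listed thing).
The state is a dict: "time_s": time; "joint_positions": joint angles; "joint_velocities": joint speeds; "joint_torque": joint torques, N m; "ee_pos": TCP position; "tool_rot": TCP orientation; "wrist_force": force on the tool from outside, world axes, zero at the start; "torque": the same for the moment, N m; "width": finger opening in m.
Only numpy, scipy, OpenCV 4.12 (cv2) and the standard library are available. Lean on these libraries where they do the work, as an engineer would, in place of code of your own. Each camera call takes 0.05 s, during which the arm holds its last target. There are 200 camera calls.

## Working session

There is one attempt and no reset: what is moved stays moved. The work goes in short steps, Python scripts to look and compute and a tool call to move; the robot and the scene stay as the last step left them, time stands still between calls to the robot, and variables do not carry over. Pictures are saved under pics/ and viewed, about 8 in all and at most 12, crops included, and the job is handed in when it is done.

Besides the shell and the picture viewer there is one more tool, called after "Request:" in YAML: its name, and indented under it one key for each argument. jog_arm: Moves the arm, as the interface text tells. Its arguments: {"type":"object","properties":{"motion":{"type":"array","items":{"type":"array","items":{"type":"number"}}}},"required":["motion"]}

```bash
mkdir -p pics; cat > h.py <<'E'
from station import *
import numpy as np, cv2
def save(c,n): cv2.imwrite(n, c["pixels"][:,:,::-1])
def K(c):
    f=192/np.tan(np.radians(c["fov_y"])/2); return np.array([[f,0,c["cx"]],[0,f,c["cy"]],[0,0,1]])
def proj(c,P):
    r,_=cv2.Rodrigues(np.array(c["R"])); return cv2.projectPoints(np.array(P,float).reshape(-1,3),r,np.array(c["t"],float),K(c),np.array(c["dist_coeffs"],float))[0].reshape(-1,2)
def ray(c,uv,z):
    n=cv2.undistortPoints(np.array(uv,float).reshape(-1,1,2),K(c),np.array(c["dist_coeffs"],float)).reshape(-1,2)
    R=np.array(c["R"]);o=-R.T@np.array(c["t"]); d=np.c_[n,np.ones(len(n))]@R
    return o+d*((z-o[2])/d[:,2])[:,None]
def world(c,p): return np.array(c["R"]).T@(np.array(p)-np.array(c["t"]))
E
python3 - <<'E'
from h import *
np.set_printoptions(precision=4,suppress=True)
print(read_state()); 
try: print(grip_point_offset)
except Exception as e: print(e)
ims=[]
for n in ["top","scene"]:
    c=camera(n); ims.append(c["pixels"]); print(n,c["fov_y"],world(c,[0,0,0]))
    for t in ["brass_plate","brass_base","mat","alu_plate"]:
        for d in landmark_of(t,n): 
            w=world(c,d["at"]); print(t,round(d["conf"],2),w,proj(c,w)[0])
    save(c,f"pics/{n}0.png")
E
```

```text
{'time_s': 0.0, 'joint_positions': array([ 1.1429,  0.2212,  1.5276, -0.    ,  1.3947, -0.1261]), 'joint_velocities': array([ 0.0003,  0.0001, -0.0013, -0.0005, -0.0004, -0.0005]), 'joint_torque': array([  0.0016, -49.4588, -38.7393,   0.07  ,   0.0568,  -0.0002]), 'ee_pos': array([0.1855, 0.5962, 0.2214]), 'tool_rot': array([ 0.1056,  0.6993, -0.107 ,  0.6989]), 'wrist_force': array([ 0.2911,  0.5509, -0.4958]), 'torque': array([-0.0395, -0.0441,  0.0217]), 'width': 0.0870905604200204}
0.0187
top 48.85202032681066 [ 0.3695 -0.0713  1.0321]
brass_plate 0.87 [ 0.4521 -0.2681  0.0232] [360.7842 203.1921]
brass_plate 0.64 [ 0.3238 -0.4016 -0.0017] [417.6813 256.5081]
brass_plate 0.61 [ 0.2973 -0.2415  0.0034] [350.7795 268.92  ]
brass_base 0.78 [ 0.4483 -0.2703  0.0018] [360.0558 205.4692]
mat 0.78 [0.5009 0.2506 0.0032] [147.4488 188.811 ]
alu_plate 0.86 [ 0.4722 -0.0181  0.0188] [255.5299 197.3101]
scene 45.45006976155704 [ 1.0009 -0.8713  0.7592]
brass_plate 0.78 [ 0.326  -0.3987  0.0018] [117.2183 266.9489]
brass_plate 0.67 [ 0.4487 -0.2651  0.0266] [194.8594 245.9821]
brass_plate 0.61 [ 0.2952 -0.2433 -0.0015] [154.255  227.2394]
brass_base 0.82 [ 0.4528 -0.2668 -0.001 ] [196.5446 255.6563]
mat 0.86 [ 0.5008  0.2523 -0.0011] [313.4306 165.4765]
alu_plate 0.75 [ 0.4703 -0.0098  0.0255] [260.2808 196.5469]
```

View pics/top0.png

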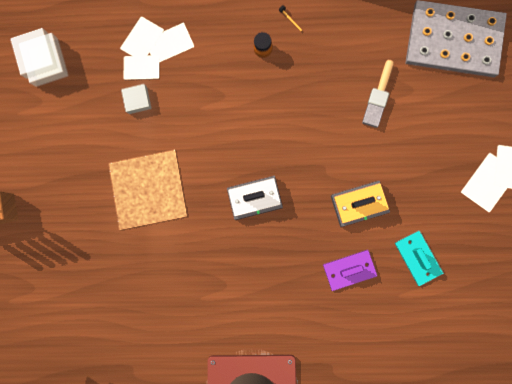

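```bash
python3 - <<'E'
from h import *
np.set_printoptions(precision=4,suppress=True)
im=cv2.imread("pics/scene0.png")[170:330,70:310]
cv2.imwrite("pics/crop0.png",cv2.resize(im,None,fx=3.3,fy=3.3,interpolation=cv2.INTER_CUBIC))
c=camera("top")
for t in ["brass_plate","brass_base","alu_plate","mat"]:
    for d in trace(t,"top"):
        m=d["mask"].astype(np.uint8); p=np.argwhere(m)[:,::-1]
        w=ray(c,p,{"mat":.004}.get(t,.034))[:,:2]
        r=cv2.minAreaRect((w*1000).astype(np.float32)); print(t,round(d["conf"],2),len(p),p.mean(0),w.mean(0),r)
E
```

```text
brass_plate 0.88 1389 [417.959  257.8459] [ 0.3224 -0.3906] ((321.6597900390625, -390.32611083984375), (112.22872161865234, 67.1224594116211), 27.096080780029297)
brass_plate 0.81 1343 [349.6649 269.9851] [ 0.2971 -0.2337] ((296.87249755859375, -233.60987854003906), (64.30690002441406, 110.67432403564453), 17.317522048950195)
brass_plate 0.7 1324 [361.0974 202.8399] [ 0.452  -0.2668] ((452.1962585449219, -266.4112854003906), (64.53463745117188, 113.96580505371094), 15.418501853942871)
brass_base 0.97 271 [351.6236 203.1513] [ 0.4519 -0.2446] ((450.17535400390625, -259.3470458984375), (80.3519058227539, 112.90443420410156), 16.240896224975586)
brass_base 0.59 1255 [360.996  203.1068] [ 0.4514 -0.2665] ((451.6439208984375, -265.8585205078125), (63.07561492919922, 112.74137115478516), 15.973092079162598)
alu_plate 0.77 1335 [253.6652 197.2727] [ 0.4708 -0.0144] ((471.0278015136719, -14.546070098876953), (69.01384735107422, 114.48257446289062), 12.65173625946045)
mat 0.58 4509 [147.1752 189.9193] [0.4983 0.2511] ((498.7724304199219, 251.03482055664062), (169.5814666748047, 169.4543914794922), 10.422520637512207)
```

View pics/crop0.png

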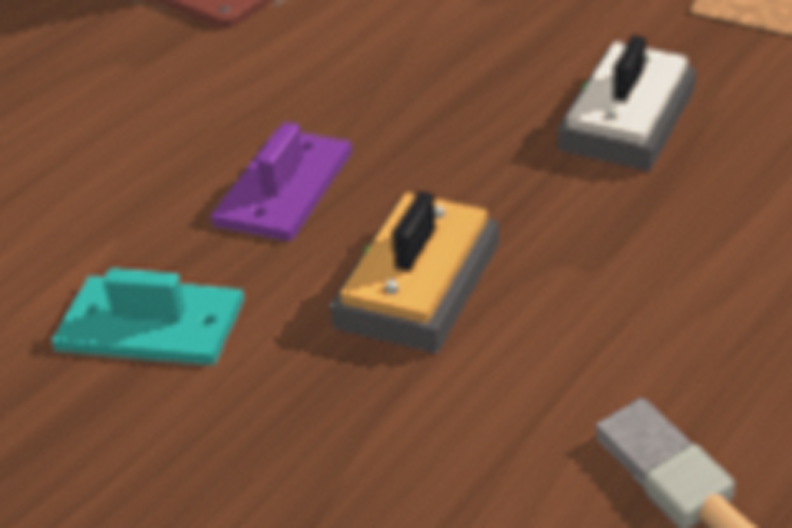

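The top picture shows four look-alikes:
- The yellow plate at (361,203), on a dark base with a black bar and dowels.
- The white/aluminium plate at (254,197), on its own base.
- Purple (350,270) and teal (418,258) plates lying loose on the bench.

The yellow one fits "brass": it is brass-coloured, seated on dowels and has a black bar, and the enlarged crop confirms this. The mat is at (147,189).

```bash
cat >> h.py <<'E'
from scipy.spatial.transform import Rotation as Ro
def plan(p,yaw,p0=None,q0=None):
    s=read_state(); p0=s["ee_pos"] if p0 is None else p0; A=Ro.from_quat(s["tool_rot"])
    for k in (0,180):
        a=np.radians(yaw+k); x=np.array([0,0,-1.]); y=np.array([np.cos(a),np.sin(a),0]); T=Ro.from_matrix(np.c_[x,y,np.cross(x,y)])
        print(k,"shift mm",A.inv().apply(np.array(p)-p0)*1000,"turn deg",(A.inv()*T).as_rotvec(degrees=True))
E
python3 - <<'E'
from h import *
np.set_printoptions(precision=2,suppress=True)
s=read_state(); print(Ro.from_quat(s["tool_rot"]).as_matrix())
plan([.45,.2,.22],15.5); plan([.452,-.267,.2],15.5)
E
```

```text
[[ 0.    0.3   0.95]
 [ 0.    0.95 -0.3 ]
 [-1.    0.    0.  ]]
0 shift mm [   2.56 -300.3   370.21] turn deg [57.21 -0.   -0.01]
180 shift mm [   2.56 -300.3   370.21] turn deg [-122.79    0.01   -0.  ]
0 shift mm [  22.52 -745.6   510.93] turn deg [57.21 -0.   -0.01]
180 shift mm [  22.52 -745.6   510.93] turn deg [-122.79    0.01   -0.  ]
```

Request:
jog_arm:
  motion:
    - [0, 3, -300, 370, 30, 0, 0]
    - [0, 3, -300, 370, 30, 0, 0]
    - [0, 3, -300, 370, 30, 0, 0]
    - [0, 3, -300, 370, 30, 0, 0]
    - [0, 3, -300, 370, 30, 0, 0]
    - [0, 3, -300, 370, 57, 0, 0]
    - [0, 3, -300, 370, 57, 0, 0]
    - [0, 3, -300, 370, 57, 0, 0]
    - [0, 3, -300, 370, 57, 0, 0]
    - [0, 22, -746, 511, 57, 0, 0]
    - [0, 22, -746, 511, 57, 0, 0]
    - [0, 22, -746, 511, 57, 0, 0]
    - [0, 22, -746, 511, 57, 0, 0]
    - [0, 22, -746, 511, 57, 0, 0]
    - [0, 22, -746, 511, 57, 0, 0]
    - [0, 22, -746, 511, 57, 0, 0]
    - [0, 22, -746, 511, 57, 0, 0]
    - [0, 22, -746, 511, 57, 0, 0]
    - [0, 22, -746, 511, 57, 0, 0]

```text
time_s: 3.12
ee_pos: [0.4522, -0.266, 0.2003]
tool_rot: [0.427, 0.564, -0.426, 0.564]
wrist_force: [-0.6, 0.9, -0.7]
width: 0.0872
```

```bash
python3 - <<'E'
from h import *
np.set_printoptions(precision=4,suppress=True)
c=camera("wrist"); save(c,"pics/w1.png")
for d in landmark_of("brass_plate","wrist"):
    print(round(d["conf"],2),world(c,d["at"]))
for d in trace("brass_plate","wrist"):
    p=np.argwhere(d["mask"])[:,::-1]; w=ray(c,p,.034)[:,:2]
    print(round(d["conf"],2),len(p),p.mean(0),cv2.minAreaRect((w*1000).astype(np.float32)))
E
```

```text
0.67 [ 0.3218 -0.4028 -0.0022]
0.64 [ 0.4572 -0.2702  0.0269]
0.57 [ 0.2977 -0.2424 -0.0009]
0.84 5529 [133.9322 111.6475] ((307.6422119140625, -234.54893493652344), (62.97113037109375, 104.11390686035156), 17.28420066833496)
0.77 2414 [130.4963 234.1458] ((330.53704833984375, -382.9921875), (106.9372329711914, 59.94221115112305), 25.65544891357422)
0.58 5206 [255.5453 174.9353] ((453.8849182128906, -266.840576171875), (64.11937713623047, 112.17658233642578), 15.420351028442383)
```

View pics/w1.png

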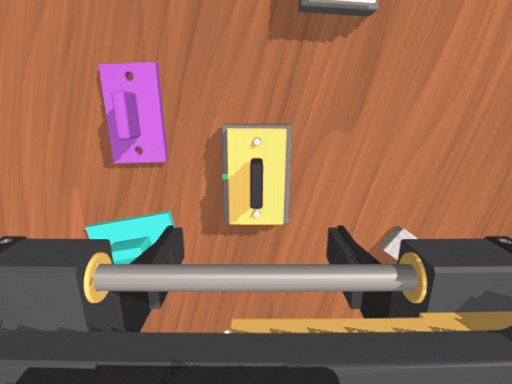

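The wrist picture shows the brass plate centred at (256,175) with its bar upright between the jaws and both dowel tips visible at (257,142) and (257,214). The alignment is good to 1 to 2 mm, so I'm going down to grip.

Request:
jog_arm:
  motion:
    - [0, 50, 1, 1, 0, 0, 0]
    - [0, 90, 1, 1, 0, 0, 0]
    - [0, 120, 1, 1, 0, 0, 0]
    - [0, 140, 1, 1, 0, 0, 0]
    - [0, 152, 1, 1, 0, 0, 0]
    - [0, 158, 1, 1, 0, 0, 0]
    - [0, 158, 1, 1, 0, 0, 0]
    - [0, 158, 1, 1, 0, 0, 0]
    - [1, 158, 1, 1, 0, 0, 0]
    - [1, 158, 1, 1, 0, 0, 0]
    - [1, 158, 1, 1, 0, 0, 0]
    - [1, 158, 1, 1, 0, 0, 0]
    - [1, 158, 1, 1, 0, 0, 0]
    - [1, 158, 1, 1, 0, 0, 0]
    - [1, 158, 1, 1, 0, 0, 0]
    - [1, 158, 1, 1, 0, 0, 0]

```text
time_s: 5.28
ee_pos: [0.4533, -0.2681, 0.0426]
tool_rot: [0.427, 0.564, -0.427, 0.564]
wrist_force: [5.9, 2.7, -2.0]
width: 0.0155
```

Request:
jog_arm:
  motion:
    - [1, 0, 0.5, 0, 0, 0, 0]
    - [1, -1, 0.5, 0, 0, 0, 0]
    - [1, -3, 0.5, 0, 0, 0, 0]
    - [1, -5, 0.5, 0, 0, 0, 0]
    - [1, -5, 0.5, 0, 0, 0, 0]

```text
time_s: 5.9
ee_pos: [0.4534, -0.2678, 0.0475]
tool_rot: [0.427, 0.564, -0.427, 0.563]
wrist_force: [0.6, -0.2, -5.7]
width: 0.0138
```

Request:
jog_arm:
  motion:
    - [1, -3, 0, 0, 0, 0, 0]
    - [1, -6, 0, 0, 0, 0, 0]
    - [1, -9, 0, 0, 0, 0, 0]
    - [1, -13, 0, 0, 0, 0, 0]
    - [1, -17, 0, 0, 0, 0, 0]
    - [1, -22, 0, 0, 0, 0, 0]
    - [1, -28, 0, 0, 0, 0, 0]
    - [1, -35, 0, 0, 0, 0, 0]
    - [1, -35, 0, 0, 0, 0, 0]
    - [1, -35, 0, 0, 0, 0, 0]
    - [1, -35, 0, 0, 0, 0, 0]

```text
time_s: 7.28
ee_pos: [0.4534, -0.2678, 0.0822]
tool_rot: [0.427, 0.564, -0.427, 0.563]
wrist_force: [0.0, -0.1, -5.9]
width: 0.0137
```

```bash
python3 - <<'E'
from h import *
np.set_printoptions(precision=4,suppress=True)
s=read_state(); print(s["ee_pos"],s["wrist_force"],s["torque"],s["width"])
c=camera("scene"); save(c,"pics/s2.png"); 
for d in landmark_of("brass_plate","scene"): print(round(d["conf"],2),world(c,d["at"]))
im=c["pixels"][150:310,110:350,::-1]
cv2.imwrite("pics/crop2.png",cv2.resize(im,None,fx=3,fy=3,interpolation=cv2.INTER_CUBIC))
plan([.42,-.1,.16],15.4);plan([.5,.251,.16],10.5)
E
```

```text
[ 0.4534 -0.2678  0.0822] [ 0.0307 -0.1198 -5.9229] [-0.0745  0.0338 -0.0156] 0.013705212094760536
0.77 [ 0.3225 -0.4027 -0.0024]
0.68 [ 0.2964 -0.2408 -0.0009]
0.65 [ 0.4477 -0.2651  0.0673]
0.18 [ 0.4552 -0.268   0.0011]
0 shift mm [ -77.6995   13.2023 -170.6525] turn deg [ 0.3108 -0.0267  0.0207]
180 shift mm [ -77.6995   13.2023 -170.6525] turn deg [-179.6892   -0.0325   -0.0418]
0 shift mm [ -77.6139  185.2578 -486.8769] turn deg [ 5.2108 -0.0258  0.0218]
180 shift mm [ -77.6139  185.2578 -486.8769] turn deg [-174.7892   -0.0333   -0.0394]
```

View pics/crop2.png

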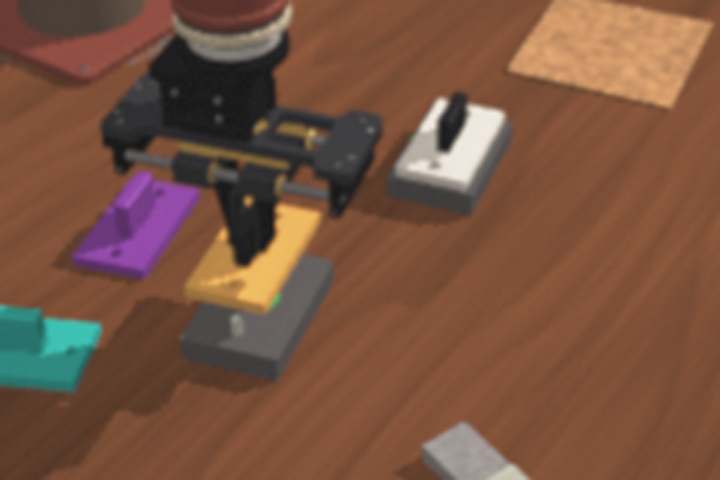

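The picture shows the brass plate level at about (255,260), well above its base, with the near dowel exposed at (237,325). The network puts the underside at about z = 0.067, and the gripper carries 5.9 N, which matches the plate's weight. Next I raise it further and carry it over to the mat with gentle ramps.

Request:
jog_arm:
  motion:
    - [1, -15, 0, 0, 0, 0, 0]
    - [1, -40, 0, 0, 0, 0, 0]
    - [1, -65, 0, 0, 0, 0, 0]
    - [1, -82, 2, -5, 0, 0, 0]
    - [1, -88, 7, -18, 0, 0, 0]
    - [1, -88, 15, -39, 0, 0, 0]
    - [1, -88, 25, -66, 0, 0, 0]
    - [1, -88, 37, -98, 0, 0, 0]
    - [1, -88, 50, -132, 0, 0, 0]
    - [1, -88, 64, -168, 0, 0, 0]
    - [1, -88, 78, -205, 0, 0, 0]
    - [1, -88, 92, -242, 0, 0, 0]
    - [1, -88, 106, -279, 0, 0, 0]
    - [1, -88, 120, -316, 0, 0, 0]
    - [1, -88, 134, -352, 0, 0, 0]
    - [1, -88, 147, -386, 0, 0, 0]
    - [1, -88, 159, -418, 0, 0, 0]
    - [1, -88, 169, -445, 0, 0, 0]
    - [1, -88, 178, -468, 0, 0, 0]
    - [1, -88, 184, -484, 0, 0, 0]

```text
time_s: 9.88
ee_pos: [0.4984, 0.2493, 0.1696]
tool_rot: [0.426, 0.564, -0.427, 0.563]
wrist_force: [-0.3, 0.6, -5.8]
width: 0.0141
```

```bash
python3 - <<'E'
from h import *
np.set_printoptions(precision=4,suppress=True)
s=read_state(); print(s["ee_pos"],s["wrist_force"],s["torque"],s["width"])
c=camera("wrist"); im=c["pixels"]
for d in landmark_of("mat","wrist"): print(round(d["conf"],2),world(c,d["at"]))
c=camera("scene")
for n in ["brass_plate","alu_plate","mat"]:
  for d in landmark_of(n,"scene"): print(n,round(d["conf"],2),world(c,d["at"]))
cv2.imwrite("pics/c3.png",cv2.resize(c["pixels"][60:240,200:400,::-1],None,fx=3,fy=3,interpolation=cv2.INTER_CUBIC))
plan([.5,.251,.023],15.4)
E
```

```text
[0.4984 0.2493 0.1696] [-0.2971  0.6494 -5.7718] [-0.1116  0.0364 -0.0363] 0.01414096669673525
0.6 [0.5056 0.2527 0.0041]
brass_plate 0.91 [0.4934 0.2539 0.1532]
brass_plate 0.89 [ 0.3251 -0.4018 -0.0004]
brass_plate 0.56 [ 0.2966 -0.2414 -0.0013]
alu_plate 0.69 [ 0.4693 -0.0146  0.0216]
mat 0.92 [0.4992 0.2516 0.001 ]
0 shift mm [147.2605   1.6754  -3.7303] turn deg [0.2804 0.0264 0.0441]
180 shift mm [147.2605   1.6754  -3.7303] turn deg [-179.7196   -0.0692    0.0414]
```

View pics/c3.png

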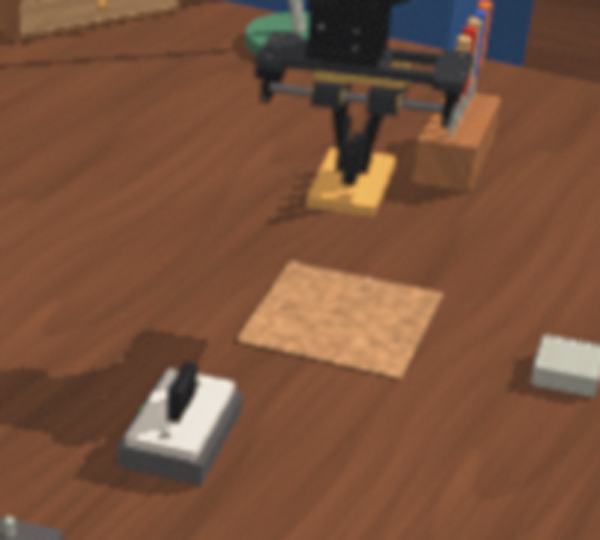

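The plate hangs level above the mat, the mat is free, and the aluminium mould is undisturbed. I'm lowering to just above the cork.

Request:
jog_arm:
  motion:
    - [1, 15, 1, -2, 0, 0, 0]
    - [1, 40, 2, -3, 0, 0, 0]
    - [1, 70, 2, -3, 0, 0, 0]
    - [1, 100, 2, -3, 0, 0, 0]
    - [1, 120, 2, -3, 0, 0, 0]
    - [1, 132, 2, -3, 0, 0, 0]
    - [1, 139, 2, -3, 0, 0, 0]
    - [1, 142, 2, -3, 0, 0, 0]
    - [1, 144, 2, -3, 0, 0, 0]
    - [1, 145, 2, -3, 0, 0, 0]
    - [1, 146, 2, -3, 0, 0, 0]
    - [1, 146, 2, -3, 0, 0, 0]

```text
time_s: 11.68
ee_pos: [0.5009, 0.2512, 0.0247]
tool_rot: [0.427, 0.564, -0.427, 0.564]
wrist_force: [0.4, -0.5, -4.8]
width: 0.0136
```

Request:
jog_arm:
  motion:
    - [1, 0.7, 0, 0, 0, 0, 0]
    - [1, 1.4, 0, 0, 0, 0, 0]
    - [1, 2, 0, 0, 0, 0, 0]
    - [1, 2, 0, 0, 0, 0, 0]
    - [1, 2, 0, 0, 0, 0, 0]

```text
time_s: 12.3
ee_pos: [0.5009, 0.2512, 0.0226]
tool_rot: [0.427, 0.564, -0.427, 0.564]
wrist_force: [-0.2, -0.1, -5.1]
width: 0.0139
```

Request:
jog_arm:
  motion:
    - [1, 0.5, 0, 0, 0, 0, 0]
    - [1, 1, 0, 0, 0, 0, 0]
    - [1, 1.5, 0, 0, 0, 0, 0]
    - [1, 1.5, 0, 0, 0, 0, 0]
    - [1, 1.5, 0, 0, 0, 0, 0]

```text
time_s: 12.92
ee_pos: [0.5009, 0.2512, 0.0226]
tool_rot: [0.427, 0.564, -0.427, 0.564]
wrist_force: [-7.1, -2.9, 9.4]
width: 0.014
```

The wrist force changed sign to +9.4 N with the TCP stopped at 0.0226, which is what I expect when the plate is resting on the mat. Releasing now.

Request:
jog_arm:
  motion:
    - [1, -0.7, 0, 0, 0, 0, 0]
    - [0.8, -0.7, 0, 0, 0, 0, 0]
    - [0.6, -0.7, 0, 0, 0, 0, 0]
    - [0.3, -0.7, 0, 0, 0, 0, 0]
    - [0, -0.7, 0, 0, 0, 0, 0]
    - [0, -0.7, 0, 0, 0, 0, 0]
    - [0, -0.7, 0, 0, 0, 0, 0]
    - [0, -0.7, 0, 0, 0, 0, 0]
    - [0, -15, 0, 0, 0, 0, 0]
    - [0, -40, 0, 0, 0, 0, 0]
    - [0, -80, 0, 0, 0, 0, 0]
    - [0, -130, 0, 0, 0, 0, 0]
    - [0, -180, 0, 0, 0, 0, 0]
    - [0, -180, 0, 0, 0, 0, 0]
    - [0, -180, 0, 0, 0, 0, 0]

```text
time_s: 14.8
ee_pos: [0.5007, 0.2512, 0.2015]
tool_rot: [0.427, 0.563, -0.427, 0.564]
wrist_force: [0.1, 0.3, -0.3]
width: 0.0869
```

```bash
python3 - <<'E'
from h import *
np.set_printoptions(precision=4,suppress=True)
s=read_state(); print(s["time_s"],s["ee_pos"],s["wrist_force"],s["width"])
c=camera("scene")
for n in ["brass_plate","alu_plate","mat"]:
  for d in landmark_of(n,"scene"): print(n,round(d["conf"],2),world(c,d["at"]))
cv2.imwrite("pics/c4.png",cv2.resize(c["pixels"][60:300,150:400,::-1],None,fx=2.5,fy=2.5,interpolation=cv2.INTER_CUBIC))
E
```

```text
14.8 [0.5007 0.2512 0.2015] [ 0.1203  0.2854 -0.3489] 0.08691223340262193
brass_plate 0.93 [ 0.2966 -0.2418 -0.0017]
brass_plate 0.88 [0.4948 0.2556 0.0046]
brass_plate 0.86 [ 0.3226 -0.4028 -0.0003]
alu_plate 0.88 [ 0.4686 -0.0113  0.0231]
mat 0.88 [ 0.4996  0.2492 -0.0003]
```

View pics/c4.png

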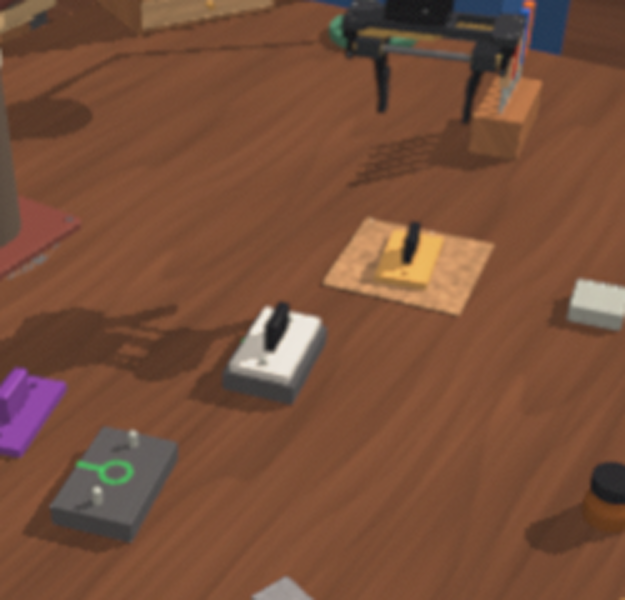

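The brass plate lies flat on the mat at (410,257), grip bar up. The network puts it about 8 mm from the mat's centre with its underside at z ≈ 0.005. The aluminium plate at (280,340) is still seated, and the gripper is clear above. Handing in.

```bash
python3 -c "
from station import *
print(close_job())"
```

```text
the job is handed in; nothing more can be done
None
```

The brass plate is flat on the cork mat, grip bar up, and I handed the job in at about 15 s of the 42 s allowed; hand-in gives no verdict. I took the plate by its bar, lifted it about 40 mm straight up off both dowels, carried it over, lowered it until it touched the cork, let go and backed straight off.

**Last checks:**
- **Plate position:** the network puts it about 8 mm from the mat's centre (30 mm allowed), with its underside at z ≈ 5 mm. The TCP reading at release puts it closer, about 1–2 mm from my estimate of the centre. The two differ by more than the networks' stated 4 mm accuracy, but both are well within the limit.
- **Aluminium plate:** it still looks seated and level. Its network position stayed within about 4 mm, which is measuring noise.
- **Gripper:** it is open and clear at 0.20 m, and the wrist force is back to about zero.

No check failed. I took no second picture to confirm the plate was fully at rest.

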